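# Shut the red valve in the air distribution box

## Robot

A 6-joint arm with a two-finger parallel gripper is mounted at the origin on a cart in front of the work surface, level with it; the furniture and walls round the work are solid. World frame = base frame: x ahead of the robot, y to its left, z up, the work surface at z = 0. Lengths are in mm, angles in rad, forces in N, time in s.
With the tool pointing down it reaches from about 350 to 975 mm from the base axis. Payload 7.1 kg.
Tool frame: the origin (TCP) lies midway between the tips of the shut fingers; the grasp point (between the pads) lies 19 mm behind it (ctrl.grasp_offset is the distance from the TCP to the grasp point, in mm); z points along the fingers, y is the line along which they close (so a half turn about z gives the same grasp; the last joint's range is limited). The gripper opens to 88 mm and grips with 3 to 60 N. Pads are 20 mm wide; open, the fingers measure 115 mm over their backs; the gripper's body (75 mm by 178 mm) begins 61 mm behind the grasp point.
Start: joints at [-1.278, 0.423, 1.63, -0, 1.089, -0.019], TCP at [191.75, -594.842, 222.675] pointing down, gripper open.
Joint ranges: [-3, 3], [-0.9, 2.11], [0.09, 2.58], [-1.31, 4.45], [0.11, 2.69], [-2.54, 2.54]. Speed limits (rad/s): [2.39, 2.39, 3.01, 3.14, 3.14, 3.14].

## Interface

Orientations are given as a rotation vector (axis times angle).
In Python, from workcell import sensors, viewer, ctrl gives the robot as it stands. The module is installed in compiled form; this text tells all that it offers.
- The arm moves only by the shell command python3 -m handwheel 'ROWS'. ROWS is JSON, a list of rows, each a list of 7 numbers: the shift along the tool's x, y, z in mm, then the turn, a rotation vector about the tool's x, y, z in rad, then the closure, from 0 (fully open) to 1 (shut). In form: [[x, y, z, rx, ry, rz, jaw], ...]. A call has 1 to 10 rows; each row shifts and turns the commanded pose from where the row before left it, along the tool's axes as they then stand; what a row does not reach is not made up. A row lasts 1/8 s, in which the tool goes at most 62.5 mm and 10.7 degrees, less where a joint would pass 70% of its speed; a pose out of reach is approached as far as the arm can. A call is refused whole if a number of a shift passes 62.5 or a number of a turn 0.188, either way. A call with a gripper value outside its range is refused whole. The fingers move at their own pace and stop on an object; the grip force is fixed at half the most. Time passes only in rows, so rows that do not move let the fingers close. It gives the time, the measured TCP pose, the force, the opening and the grip force at its end, in the units of the state.
- sensors.get_obs(): the state, without advancing time (a new reading comes with each control period).
- viewer.get_image(name): name is "scene" or "top"; returns a dict with "frame" (384x512x3 uint8, blue, green, red), "fov_y" (degrees; the focal length in pixels is half the picture's height over the tangent of half this angle, whatever the lens; pixels are square), "cx", "cy" (the principal point, pixels), "R" (3x3) and "t" (3): a world point X has camera coordinates R X + t. Camera axes: x right, y down, z forward; pixel columns grow to the right and rows downward; lengths in mm; the calibration is good to about 2 mm. A picture is of the moment at which its call begins. There is no depth.
- ctrl.close_job(): hands the job in; it is judged then, once.
The state is a dict: "t": time; "qpos": joint angles; "qvel": joint speeds; "joint_torque": joint torques, N m; "ee_pos": TCP position; "orientation": TCP orientation; "ft_force": force on the tool from outside, world axes, zero at the start; "moment": the same for the moment, N m; "width": finger opening in mm; "grasp_force": force on a finger pad.
Only numpy, scipy, OpenCV 4.12 (cv2) and the standard library are available. Lean on these libraries where they do the work, as an engineer would, in place of code of your own. Each camera call takes 0.05 s, during which the arm holds its last target. There are 200 camera calls.

## Task

The air box on the saw table is about to be coupled to the compressor, but its red-handled outlet valve has been left open. Push the box's steel cover plate by its lip, all the way along its rails until the valve well is fully uncovered, then push the red handle round until it is fully shut, square across its pipe. Work with the fingertips only: do not lift the cover or anything else, leave the black handle as it is, and do not disturb the things lying about.

Things in the scene. Friction and masses are not known exactly. Their poses are not given: they have to be found in the camera images.
- air_box: dark blue steel air distribution box, 260 (x) x 300 (y) x 83 mm, held to the iron table by magnets: it does not move. Origin at the centre of its underside, on the table; z up; the front panel with gauge and knob is at -x. Its +y half is the valve well, its -y half a closed flat deck 74 mm high. Rails along y (83 mm high, 252 mm apart) guide the cover; end stops are 78 mm high.
- well (a point): centre of the valve well's mouth, 74 mm above the table, axes as the box. Inside, the well is 236 mm (x) by 139 mm (y), floor 10 mm above the table. Two valves stand in it, stems 100 mm apart in x: one 62 mm to -x of the box's middle, one 38 mm to +x; which is the red one changes. Couplers stick out of the box's +y end by 31 mm, below 42 mm.
- cover: loose steel plate, 248 (x) x 149 (y) x 4 mm, 0.25 to 0.5 kg, flat, its underside 74 mm above the table. Origin at the centre of its underside; axes as the box. In the box's frame its y is 50 to 72 mm at the start (over the well) and -72 mm when pushed home against the stop over the deck; 1 to 5 N slides it.
- cover_lip (a point): middle of the outer (+y) face of the lip folded up along the cover's +y edge: 150 mm long along x, 3 mm thick, black edge trim, top 97 mm above the table (19 mm above the plate); this point is 88 mm above the table. Push it here towards the box's -y; outside the lip nothing on the box is higher than 78 mm.
- red_lever (a joint): red-sleeved valve lever: 0 = open, along its pipe, pointing to the box's +y; starts at 0 to 0.3; grows as it turns towards the box's +x (clockwise from above); 1.571 = fully shut at its stop, pointing to the box's +x. It stays where it is left; turning it takes about 0.25 N m (5 N at the sleeve).
- red_stem (a point): axis of the red valve's lever, at the lever's height, 61 mm above the table; fixed. z up, axes parallel to the box's.
- red_handle (a point): centre of the red sleeve, 45 mm from the stem axis, 61 mm above the table. Sleeve 14 mm wide, 46 mm long (22 to 68 mm from the stem), 12 mm high (55 to 67 mm above the table). Hidden under the cover at the start. Below the lever the pipe reaches up to 38 mm, the valve body (within 31 mm of the stem) to 45 mm.
- black_lever (a joint): angle of the other, black-sleeved lever, same make and directions as the red one; starts between 0 and 0.3; to be left as it is.
- black_handle (a point): centre of the black sleeve, 45 mm from its stem axis, 61 mm above the table; same sizes as the red one.
- arbor_wrench: bystander: flat wrench 48x231x6 mm lying loose behind the box (origin centre of underside)
- wedge: bystander: wooden wedge 26x70x20 mm, loose in front of the box's well half (origin centre of underside)
- offcut: bystander: small wooden off-cut 18x45x12 mm, loose beyond the box's +y end (origin centre of underside)
- blade_flange: bystander: round steel washer, 36 mm across, 8 mm high, loose beyond the box's +y end (origin centre of underside)
- sanding_block: bystander: cork sanding block 37x87x24 mm, loose to the left of the saw blade (origin centre of underside)
- steel_tube: bystander: black tube 25x262x25 mm, loose at the left (origin centre of underside)

How it is judged (in metres and radians):
On the way, in this order (a step that is already met when the one before it is completed fails the run):
1. the cover is pushed aside, to within 17 mm of its stop over the deck, so that the well is uncovered (y of cover in the frame of air_box below -0.055 m), for 0.2 s.
2. the red lever is pushed shut (value of joint red_lever above 1.45 rad), for 0.2 s.
At the end, for the whole second after the job is handed in: The red lever is within 0.12 rad (7 degrees) of fully shut; the cover lies flat on the box, at rest, within 17 mm of its stop over the deck; the black handle is within 10 mm of where it was (value of joint red_lever above 1.45 rad and y of cover in the frame of air_box below -0.055 m and z of cover in the frame of air_box between 0.069 and 0.079 m and angle between cover's own z axis and vertical below 0.05 rad and distance of black_handle from where it was at the start of the episode below 0.01 m and linear speed of cover below 0.01 m/s); the robot touches nothing.
It fails at once if the cover is lifted or tipped out of its rails (more than 10 mm up, or tilted by more than 0.15 rad) (height (world z) of cover above 0.084 m or angle between cover's own z axis and vertical above 0.15 rad).
It fails at once if the black handle is moved by more than 10 mm (distance of black_handle from where it was at the start of the episode above 0.01 m).
It fails at once if a bystander is moved or lifted by more than 20 mm (distance of any of arbor_wrench, wedge, offcut, blade_flange, sanding_block, steel_tube from where it was at the start of the episode above 0.02 m).
It also fails if it takes over 45 s, if anything falls off the work surface, if the arm or the gripper's body presses on something with over 40 N, if the wrist force passes 120 N, or if a joint passes its speed limit or range.

## Working session

There is one attempt and no reset: what is moved stays moved. The work goes in short steps, Python scripts to look and compute and a shell command to move; the robot and the scene stay as the last step left them, time stands still between calls to the robot, and variables do not carry over. Pictures are saved under pics/ and viewed, at most 10 in all, crops included, and the job is handed in when it is done.

```bash
mkdir -p pics; cat > h.py <<'E'
import numpy as np, cv2
from workcell import sensors, viewer, ctrl
def grab(name, fn):
    d=viewer.get_image(name); cv2.imwrite('pics/'+fn,d['frame']); return d
def cam(d):
    f=d['frame'].shape[0]/2/np.tan(np.radians(d['fov_y'])/2)
    return f,np.array(d['R']),np.array(d['t']),d['cx'],d['cy']
def proj(d,X):
    f,R,t,cx,cy=cam(d); c=np.atleast_2d(X)@R.T+t
    return np.c_[f*c[:,0]/c[:,2]+cx, f*c[:,1]/c[:,2]+cy]
def back(d,uv,z):
    f,R,t,cx,cy=cam(d); o=-R.T@t
    r=R.T@np.array([(uv[0]-cx)/f,(uv[1]-cy)/f,1]); return o+r*(z-o[2])/r[2]
E
python3 - <<'E'
from h import *
import pickle
ds={n:grab(n,n+'0.png') for n in('top','scene')}
pickle.dump(ds,open('d0.pkl','wb'))
for n,d in ds.items(): print(n,d['fov_y'],d['cx'],d['cy'],-np.array(d['R']).T@d['t'])
o=sensors.get_obs(); print(o)
E
```

```text
top 42.33096774277037 260.64183467298227 181.9163933298445 [ 516.87294845   30.4890949  1160.46176455]
scene 49.76142457059833 258.5375920842338 198.69696164899352 [-41.57276892 510.2972965  537.00380061]
{'t': 0.1, 'qpos': array([-1.27800509e+00,  4.23767921e-01,  1.63060260e+00,  7.69981929e-06,
        1.08858285e+00, -1.89804813e-02]), 'qvel': array([ 2.03582565e-04, -2.68766592e-03, -1.27383452e-03,  1.55161383e-03,
       -2.85039684e-03,  4.18627537e-05]), 'joint_torque': array([-5.00944443e-04, -5.45614636e+01, -2.74323803e+01,  6.46035676e-02,
        1.87213422e-02, -9.60528553e-06]), 'ee_pos': array([ 191.61112532, -594.38354361,  221.98155187]), 'orientation': array([-3.10216721e+00, -4.87533870e-01,  2.80976864e-04]), 'ft_force': array([0.90936879, 0.37500087, 0.18236885]), 'moment': array([-0.00927235,  0.02392341, -0.01413173]), 'grasp_force': 0.0, 'width': 87.7852924324038}
```

View pics/top0.png

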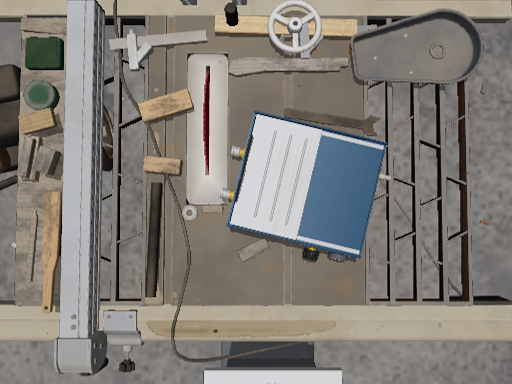

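View pics/scene0.png

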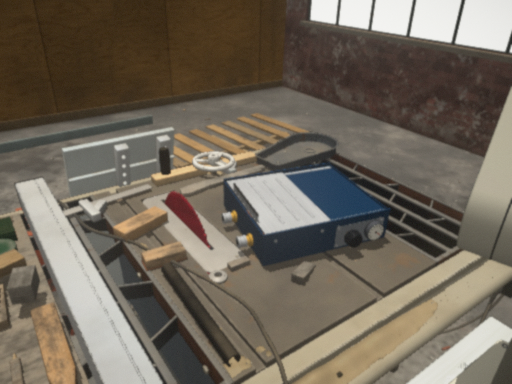

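The top view shows the box with its +y end to the left: corners near (255,113), (387,143), (361,257) and (229,227). The cover is over the left half and the blade stands at (207,65–175). I'll take an enlarged crop to get the edges more exactly.

```bash
python3 - <<'E'
from h import *
import pickle
ds=pickle.load(open('d0.pkl','rb'))
a=ds['top']['frame'][95:275,170:400]; b=ds['scene']['frame'][150:300,140:400]
cv2.imwrite('pics/c0.png',cv2.resize(a,None,fx=3.3,fy=3.3,interpolation=cv2.INTER_CUBIC))
cv2.imwrite('pics/c1.png',cv2.resize(b,None,fx=3,fy=3,interpolation=cv2.INTER_CUBIC))
d=ds['top']
for uv in [(255,113),(387,143),(361,257),(229,227)]: print(back(d,uv,83).round())
E
```

```text
[728.  40.  83.]
[ 662. -249.   83.]
[ 414. -189.   83.]
[478.  96.  83.]
```

View pics/c0.png

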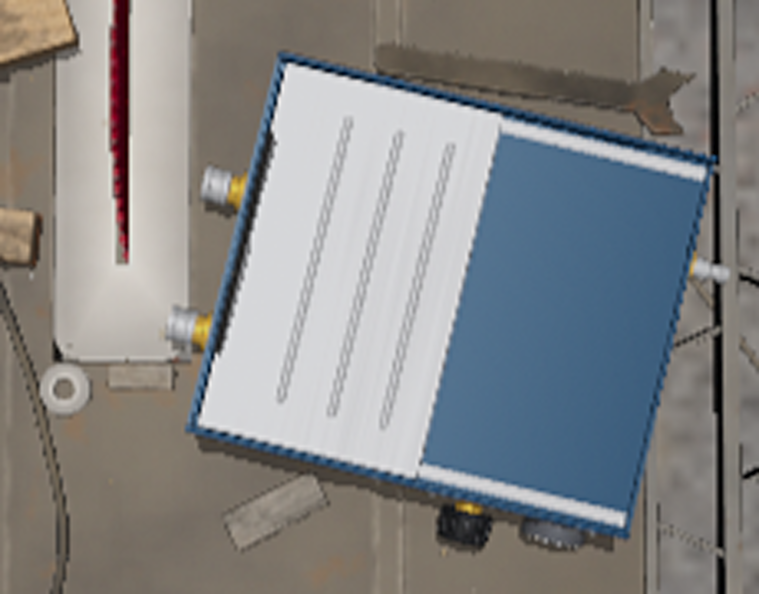

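View pics/c1.png

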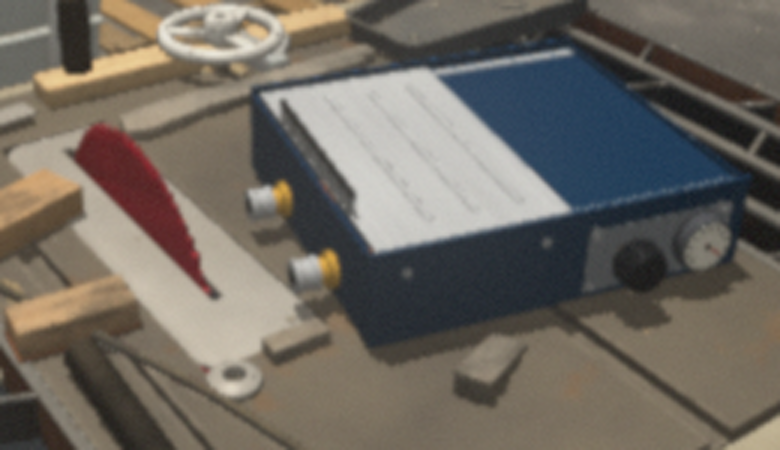

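The crops show the lip as the black strip from (272,133) to (215,352) in c0. The box corners there are (280,55), (713,158), (627,537) and (190,430). The blade tapers towards the robot and ends at (122,262). Next I fit the box pose.

```bash
cat > fit.py <<'E'
from h import *
import pickle
from scipy.optimize import least_squares
ds=pickle.load(open('d0.pkl','rb')); d=ds['top']
c=lambda u,v:((np.array([u,v])+.5)/3.3-.5+[170,95])
obs=np.array([c(280,55),c(713,158),c(627,537),c(190,430)])
loc=np.array([[130,150,83],[130,-150,83],[-130,-150,83],[-130,150,83.]])
def W(p,l):
    l=np.atleast_2d(l); s,k=np.sin(p[2]),np.cos(p[2])
    return np.c_[p[0]+k*l[:,0]-s*l[:,1],p[1]+s*l[:,0]+k*l[:,1],l[:,2]]
r=least_squares(lambda p:(proj(d,W(p,loc))-obs).ravel(),[570,-75,.2])
P=r.x
def L(p,w):
    w=np.asarray(w)-[p[0],p[1],0]; s,k=np.sin(p[2]),np.cos(p[2])
    return np.array([k*w[0]+s*w[1],-s*w[0]+k*w[1],w[2]])
if __name__=='__main__':
    print(P,r.fun.round(1))
    for q in [(272,133),(215,352)]: print('lip',L(P,back(d,c(*q),97)).round(1))
    for q in [(500,125),(420,468)]: print('inner edge',L(P,back(d,c(*q),78)).round(1))
    for q in [(122,262),(120,0)]:
        for z in (0,60): print('blade',back(d,c(*q),z).round(), L(P,back(d,c(*q),z)).round())
    b2=lambda u,v:((np.array([u,v])+.5)/3-.5+[140,150])
    # blade top in scene on vertical plane y=blade y
    f,R,t,cx,cy=cam(ds['scene']); o=-R.T@t; u=b2(95,125); rr=R.T@np.array([(u[0]-cx)/f,(u[1]-cy)/f,1])
    yb=back(d,c(122,262),0)[1]; print('bladetop',o+rr*(yb-o[1])/rr[1])
    for n,q in dict(flange=(65,388),offcut=(140,377),wedge=(277,510)).items(): print(n,back(d,c(*q),10).round())
    # corner of box in scene check
    print(proj(ds['scene'],W(P,loc)).round(1))
E
python3 fit.py
```

```text
[ 5.72604035e+02 -7.28328483e+01 -2.35054967e-01] [-0.7 -1.2  1.4 -0.6  1.   0.9 -1.6  0.8]
lip [ 73.8 140.   97. ]
lip [-74.  142.4  97. ]
inner edge [117.3  -5.5  78. ]
inner edge [-116.6   -5.9   78. ]
blade [599. 154.   0.] [-27. 227.   0.]
blade [595. 148.  60.] [-30. 220.  60.]
blade [787. 157.   0.] [155. 273.   0.]
blade [773. 150.  60.] [143. 264.  60.]
bladetop [797.15747223 154.0212272   52.73332891]
flange [510. 192.  10.]
offcut [518. 140.  10.]
wedge [425.  43.  10.]
[[223.7 178.9]
 [330.4 162.2]
 [392.2 208.9]
 [265.6 235.9]]
```

Box at about (573, −73) with yaw −0.235. The lip face is at box y≈141, and the blade is only about 55 mm high. I'll turn the tool to the box axes (tool x = box x, tool y = −box y), shut the fingers and go outside the lip.

```bash
python3 -m handwheel '[[0,0,0,0,0,0.182,1],[0,0,0,0,0,0.182,1],[0,0,0,0,0,0.183,1],[19,-59,0,0,0,0,1],[19,-59,0,0,0,0,1],[19,-59,0,0,0,0,1],[19,-59,0,0,0,0,1],[19,-59,0,0,0,0,1],[19,-59,0,0,0,0,1],[19,-59,0,0,0,0,1]]'
cat > st.py <<'E'
from fit import *
o=sensors.get_obs(); print('t',o['t'],'box xyz',L(P,o['ee_pos']).round(1))
from scipy.spatial.transform import Rotation as Ro
R=Ro.from_rotvec(o['orientation']).as_matrix(); print('yaw',np.arctan2(R[1,0],R[0,0]).round(4),'tz',R[:,2].round(3),'F',o['ft_force'].round(1),'w',o['width'],'q',o['qpos'].round(2))
E
python3 st.py
```

```text
t: 1.35
ee_pos: [418.0, -222.4, 222.7]
orientation: [3.12, -0.369, 0.0]
ft_force: [0.7, 0.0, 0.1]
width: 0.3
grasp_force: 0.0
t 1.35 box xyz [-115.5 -181.4  222.7]
yaw -0.2355 tz [ 0. -0. -1.] F [0.7 0.  0.1] w 0.29190831804073214 q [-0.51  0.2   1.96  0.    0.99  1.29]
```

```bash
python3 -m handwheel '[[19,-59,0,0,0,0,1],[19,-59,0,0,0,0,1],[19,-59,0,0,0,0,1],[19,-59,0,0,0,0,1],[19,-59,0,0,0,0,1],[19,-60,0,0,0,0,1],[0,0,50,0,0,0,1],[0,0,55,0,0,0,1],[0,0,0,0,0,0,1]]' >/dev/null
python3 st.py; python3 - <<'E'
from fit import *
a=grab('top','t1.png')['frame'][95:275,150:400]; b=grab('scene','s1.png')['frame'][130:300,160:400]
z=lambda i:cv2.resize(i,(390,300),interpolation=cv2.INTER_CUBIC)
cv2.imwrite('pics/m1.png',np.hstack([z(a),z(b)]))
E
```

```text
t 2.475 box xyz [ -5.3 170.1 113.4]
yaw -0.2348 tz [-0.01  -0.001 -1.   ] F [ 0.  -0.2  0.7] w 0.5432046231140295 q [ 0.13  0.55  1.72 -0.    0.89  1.94]
```

View pics/m1.png

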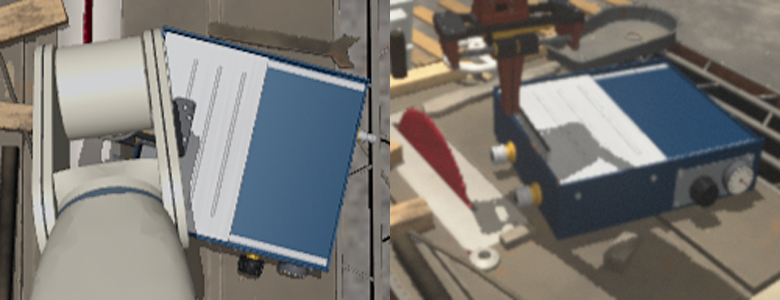

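The top view is blocked by the arm, but the scene view shows the shut fingertips just outside the lip, near the middle of the box end. Now down to 84 mm and start the push.

```bash
python3 -m handwheel '[[5,0,15,0,0,0,1],[0,0,14,0,0,0,1],[0,0,0,0,0,0,1],[0,12,0,0,0,0,1],[0,12,0,0,0,0,1],[0,12,0,0,0,0,1],[0,12,0,0,0,0,1]]' ; python3 st.py
```

```text
t: 3.45
ee_pos: [604.4, 45.4, 89.0]
orientation: [-3.119, 0.369, -0.001]
ft_force: [0.8, 2.2, 0.0]
width: 0.3
grasp_force: 1.3
t 3.45 box xyz [  3.4 122.4  89. ]
yaw -0.2356 tz [ 0.001  0.    -1.   ] F [0.8 2.2 0. ] w 0.3167948008922012 q [0.06 0.57 1.75 0.   0.82 1.86]
```

The lip is engaged at 2.2 N. I continue the push.

```bash
python3 -m handwheel '[[0,10,3,0,0,0,1],[0,12,0,0,0,0,1],[0,12,0,0,0,0,1],[0,12,0,0,0,0,1],[0,12,0,0,0,0,1],[0,12,0,0,0,0,1],[0,11,0,0,0,0,1],[0,8,0,0,0,0,1],[0,5,0,0,0,0,1],[0,0,0,0,0,0,1]]' ; python3 st.py
```

```text
t: 4.7
ee_pos: [581.9, -45.9, 85.3]
orientation: [3.119, -0.369, -0.002]
ft_force: [1.4, 0.5, -0.8]
width: 0.5
grasp_force: 0.0
t 4.7 box xyz [ 2.7 28.4 85.3]
yaw -0.2353 tz [-0.001 -0.001 -1.   ] F [ 1.4  0.5 -0.8] w 0.4598907831988594 q [-0.1   0.55  1.8  -0.    0.79  1.71]
```

```bash
python3 -m handwheel '[[0,4,0,0,0,0,1],[0,4,0,0,0,0,1]]' ; python3 -m handwheel '[[0,3,0,0,0,0,1],[0,2,0,0,0,0,1]]';python3 -m handwheel '[[0,2,0,0,0,0,1],[0,0,0,0,0,0,1]]'; python3 st.py
```

```text
t: 4.95
ee_pos: [580.2, -53.0, 85.3]
orientation: [3.12, -0.368, -0.001]
ft_force: [1.7, 1.7, -1.5]
width: 0.3
grasp_force: 1.0
t: 5.2
ee_pos: [579.2, -58.0, 85.5]
orientation: [3.12, -0.369, -0.001]
ft_force: [1.1, 2.2, -1.4]
width: 0.5
grasp_force: 0.9
t: 5.45
ee_pos: [578.9, -60.0, 85.7]
orientation: [3.12, -0.369, -0.0]
ft_force: [0.3, -0.3, 0.1]
width: 0.5
grasp_force: 0.0
t 5.45 box xyz [ 3.1 13.9 85.7]
yaw -0.2352 tz [-0. -0. -1.] F [ 0.3 -0.3  0.1] w 0.5396649158323136 q [-0.12  0.55  1.81 -0.    0.79  1.68]
```

```bash
python3 -m handwheel '[[0,2,0,0,0,0,1],[0,2,0,0,0,0,1]]' |grep -E 'force|pos'; python3 -m handwheel '[[0,2,0,0,0,0,1],[0,1,0,0,0,0,1]]'|grep -E 'force|pos'
```

```text
ee_pos: [578.8, -60.8, 85.9]
ft_force: [4.7, 25.0, 0.9]
grasp_force: 12.3
ee_pos: [578.9, -61.0, 86.3]
ft_force: [5.5, 35.8, 3.1]
grasp_force: 18.0
```

The cover is home against its stop, with the force rising to 36 N. I back off, lift and move aside to look in the well.

```bash
python3 -m handwheel '[[0,-20,0,0,0,0,1],[0,-8,-40,0,0,0,1],[0,0,-60,0,0,0,1],[0,58,-20,0,0,0,1],[0,60,0,0,0,0,1],[0,60,0,0,0,0,1],[0,60,0,0,0,0,1],[0,40,0,0,0,0,1],[0,0,0,0,0,0,1]]' >/dev/null; python3 st.py; python3 - <<'E'
from fit import *
import pickle
d=grab('top','t2.png'); pickle.dump(d,open('d2.pkl','wb'))
a=d['frame'][100:250,200:400]
cv2.imwrite('pics/c2.png',cv2.resize(a,None,fx=4,fy=4,interpolation=cv2.INTER_CUBIC))
E
```

```text
t 7.075 box xyz [   2.9 -245.7  205.7]
yaw -0.239 tz [-0.    -0.001 -1.   ] F [0.3 0.6 0.7] w 0.4436889429367442 q [-0.56  0.41  1.69 -0.    1.04  1.25]
```

View pics/c2.png

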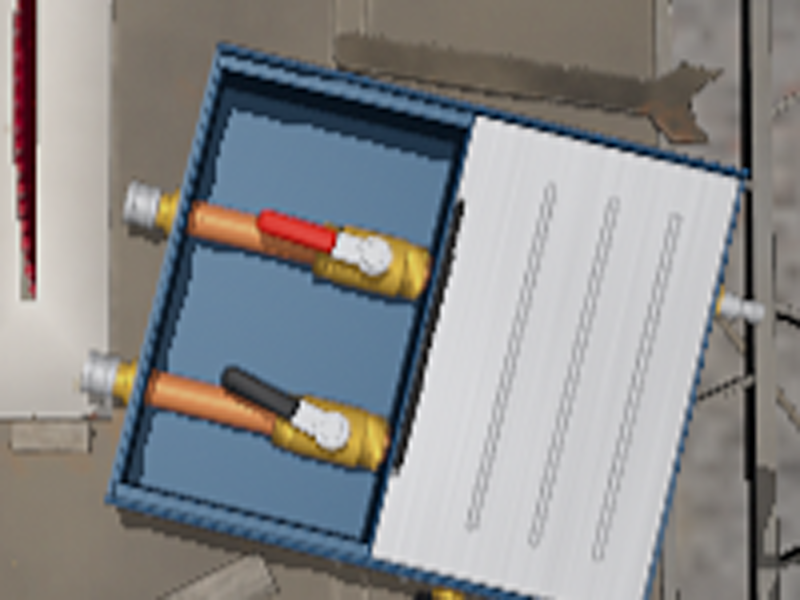

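The well is open. The red lever has its stem at (375,256) and tip at (260,218), on the +x valve. The black lever runs from (328,428) to a tip at (223,375). Now I convert these to positions.

```bash
python3 - <<'E'
from fit import *
d=pickle.load(open('d2.pkl','rb'))
c=lambda u,v:((np.array([u,v])+.5)/4-.5+[200,100])
for n,q,z in [('rstem',(375,256),64),('rtip',(259,218),61),('rc',(298,231),61),('bstem',(328,428),64),('btip',(223,375),61),('lip0',(462,200),97),('lip1',(396,472),97)]: print(n,L(P,back(d,c(*q),z)).round(1))
E
```

```text
rstem [37.7 37.5 64. ]
rtip [ 43.6 105.1  61. ]
rc [41.6 82.3 61. ]
bstem [-61.1  40.8  64. ]
btip [-46.1 104.1  61. ]
lip0 [74.7  0.4 97. ]
lip1 [-76.    1.4  97. ]
```

Red stem at box (38, 38), angle about 0.09. I'll insert the shut fingers on its −x side at box (12, 91) and check before the last descent.

```bash
python3 -m handwheel '[[0,-56,0,0,0,0,1],[0,-56,0,0,0,0,1],[0,-56,0,0,0,0,1],[0,-56,0,0,0,0,1],[3,-56,0,0,0,0,1],[6,-57,0,0,0,0,1],[0,0,45,0,0,0,1],[0,0,45,0,0,0,1],[0,0,30,0,0,0,1],[0,0,0,0,0,0,1]]' >/dev/null; python3 st.py; python3 - <<'E'
from fit import *
a=grab('top','t3.png')['frame'][100:250,180:380]; b=grab('scene','s3.png')['frame'][130:280,160:360]
z=lambda i:cv2.resize(i,(400,300),interpolation=cv2.INTER_CUBIC)
cv2.imwrite('pics/m3.png',np.hstack([z(a),z(b)]))
E
```

```text
t 8.375 box xyz [ 9.6 95.  83.5]
yaw -0.2334 tz [-0.005 -0.    -1.   ] F [ 0.1 -0.1  0.2] w 0.46363378429921037 q [ 0.01  0.58  1.75 -0.    0.82  1.81]
```

View pics/m3.png

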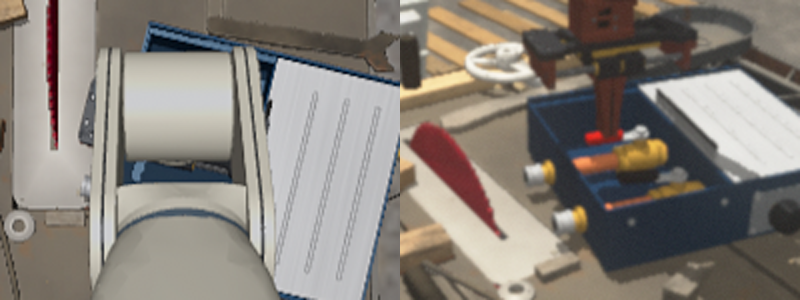

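The scene view shows the fingertips at (608,137), on the near (−x) side of the red sleeve. The black handle at (640,178) is clear. I descend and start the push.

```bash
python3 -m handwheel '[[0,0,15,0,0,0,1],[0,0,17,0,0,0,1],[0,0,0,0,0,0,1]]' ; python3 st.py
```

```text
t: 8.85
ee_pos: [605.2, 15.9, 52.2]
orientation: [3.12, -0.369, -0.004]
ft_force: [-0.0, 0.2, 0.0]
width: 0.2
grasp_force: 0.0
t 8.85 box xyz [11.  93.8 52.2]
yaw -0.2354 tz [-0.003 -0.    -1.   ] F [-0.   0.2  0. ] w 0.19723728294165688 q [0.01 0.63 1.76 0.   0.76 1.81]
```

```bash
python3 -m handwheel '[[7,1,0,0,0,0,1],[7,1,0,0,0,0,1],[7,0,0,0,0,0,1],[7,0,0,0,0,0,1]]' |grep -E 'ft|pos'; python3 -m handwheel '[[8,0,0,0,0,0,1],[7,0,0,0,0,0,1],[8,3,0,0,0,0,1],[7,3,0,0,0,0,1]]' |grep -E 'ft|pos';python3 -m handwheel '[[7,6,0,0,0,0,1],[6,6,0,0,0,0,1]]' |grep -E 'ft|pos'; python3 st.py
```

```text
ee_pos: [631.7, 7.5, 53.7]
ft_force: [-7.2, 0.4, 3.5]
ee_pos: [659.2, -5.1, 53.1]
ft_force: [-5.0, 2.7, -0.8]
ee_pos: [669.6, -19.6, 53.3]
ft_force: [-3.8, 4.0, 0.1]
t 10.1 box xyz [82.  74.4 53.3]
yaw -0.2356 tz [-0.003  0.001 -1.   ] F [-3.8  4.   0.1] w 0.5111376471800977 q [-0.05  0.7   1.6   0.    0.84  1.76]
```

Following the arc as planned, at 5–7 N. Now the last part, up to the stop.

```bash
python3 -m handwheel '[[4,6,0,0,0,0,1],[3,5,0,0,0,0,1],[1,4,0,0,0,0,1]]' |grep -E 'ft|pos'; python3 -m handwheel '[[0,2,0,0,0,0,1],[0,1,0,0,0,0,1]]' |grep -E 'ft|pos';python3 st.py
```

```text
ee_pos: [674.7, -36.1, 53.5]
ft_force: [-2.1, 4.3, -0.9]
ee_pos: [674.4, -39.2, 53.6]
ft_force: [-0.5, 3.9, -2.6]
t 10.725 box xyz [91.2 56.4 53.6]
yaw -0.2352 tz [ 0.  0. -1.] F [-0.5  3.9 -2.6] w 0.8170207880838946 q [-0.08  0.7   1.59  0.    0.85  1.73]
```

```bash
python3 -m handwheel '[[0,2,0,0,0,0,1],[0,1,0,0,0,0,1]]' |grep -E 'ft|pos'; python3 -m handwheel '[[0,2,0,0,0,0,1],[0,0,0,0,0,0,1]]' |grep -E 'ft|pos';python3 st.py
```

```text
ee_pos: [674.3, -40.5, 53.7]
ft_force: [1.9, 14.8, -5.1]
ee_pos: [674.2, -40.7, 53.7]
ft_force: [3.5, 18.8, -3.4]
t 11.225 box xyz [91.4 54.9 53.7]
yaw -0.2361 tz [ 0.002  0.004 -1.   ] F [ 3.5 18.8 -3.4] w 0.6265762115334115 q [-0.08  0.7   1.59  0.01  0.84  1.72]
```

The stop is reached: 19 N with no further motion. I back off, lift, move aside and look.

```bash
python3 -m handwheel '[[0,0,0,0,0,0,1],[-3,-20,0,0,0,0,1],[0,0,-50,0,0,0,1],[0,0,-60,0,0,0,1],[0,50,-40,0,0,0,1],[0,60,0,0,0,0,1],[0,60,0,0,0,0,1],[0,60,0,0,0,0,1],[0,60,0,0,0,0,1],[0,30,0,0,0,0,1]]' >/dev/null; python3 -m handwheel '[[0,0,0,0,0,0,1],[0,0,0,0,0,0,1]]'|grep ft; python3 st.py; python3 - <<'E'
from fit import *
d=grab('top','t4.png'); cv2.imwrite('pics/c4.png',cv2.resize(d['frame'][100:250,200:400],None,fx=4,fy=4,interpolation=cv2.INTER_CUBIC))
E
```

```text
ft_force: [-0.0, -0.5, 0.3]
t 12.725 box xyz [  88.2 -247.2  202.9]
yaw -0.2351 tz [ 0. -0. -1.] F [-0.  -0.5  0.3] w 0.2216599644177801 q [-0.52  0.53  1.5  -0.    1.11  1.28]
```

View pics/c4.png

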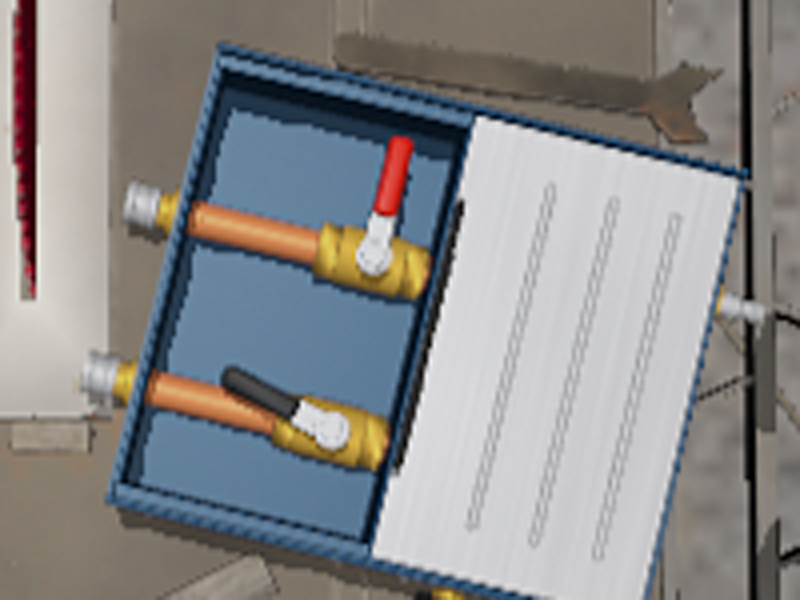

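The red lever now points from (375,256) to (402,140), square across its pipe along box +x. The black lever (tip at 223,375), the cover and the bystanders in view are unchanged. I'm handing the job in.

```bash
python3 -c "
from workcell import ctrl; print(ctrl.close_job())"
```

```text
the job is handed in; nothing more can be done
None
```

I pushed the cover home against its stop and turned the red lever fully shut, with the black lever as it was and nothing in view disturbed, then handed the job in at about 13 s; no verdict was returned.

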